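Trim the gauge regulator that is out of adjustment

ROBOT

A 7-joint arm with a two-finger parallel gripper is mounted at the origin on a cart in front of the work surface, level with it; the furniture and walls round the work are solid. World frame = base frame: x ahead of the robot, y to its left, z up, the work surface at z = 0. Lengths are in m, angles in rad, forces in N, time in s.
With the tool pointing down it reaches from about 0.4 to 0.9 m from the base axis. Payload 5.6 kg.
Tool frame: the origin (TCP) lies at the very end of the fingers, on their centre line; the grasp point (between the pads) lies 19 mm behind it; z points along the fingers, y is the line along which they close (so a half turn about z gives the same grasp; the last joint's range is limited). The gripper opens to 92 mm and grips with 3 to 60 N. Pads are 20 mm wide; open, the fingers measure 128 mm over their backs; the gripper's body (75 mm by 189 mm) begins 69 mm behind the grasp point.
Start: joints at [1.209, 0.468, -0.012, 1.603, 0.006, 1.071, -0.056], TCP at [0.204, -0.617, 0.215] pointing down, gripper open.
Joint ranges: [-2.53, 2.53], [-0.31, 2.02], [-1.57, 1.55], [0.28, 2.44], [-1.29, 4.43], [0.15, 1.84], [-2.92, 2.92]. Speed limits (rad/s): [2.57, 2.57, 3.14, 3.14, 3.14, 3.14, 3.14].

INTERFACE

Orientations are given as a unit quaternion [x, y, z, w].
In Python, from plant import bot gives the robot as it stands.
- The arm moves only by the tool servo_tool, never from a script. Its argument "moves" is a list that holds one entry, the list of rows, each a list of 6 numbers: the shift along the tool's x, y, z in mm, then the turn, a rotation vector about the tool's x, y, z in rad. In form: [[[dx, dy, dz, ax, ay, az], ...]]. A call has 1 to 10 rows; each row shifts and turns the commanded pose from where the row before left it, along the tool's axes as they then stand; what a row does not reach is not made up. A row lasts 1/10 s, in which the tool goes at most 50 mm and 8.59 degrees, less where a joint would pass 70% of its speed; a pose out of reach is approached as far as the arm can. A call with a gripper value outside its range is refused whole. "claw" is the closure, from -1 (fully open) to 1 (shut), set as the call begins (left out, the last holds). The fingers move at their own pace and stop on an object; the grip force is fixed at half the most. Time passes only in rows, so rows that do not move let the fingers close. It gives the time, the measured TCP pose, the force and the opening at its end, in the units of the state.
- bot.observe(): the state, without advancing time (a new reading comes with each control period).
- bot.camera(name): name is "side" or "top"; returns a dict with "color" (400x640x3 uint8, blue, green, red), "depth" (400x640 float32, m along the optical axis (not along the pixel's ray), 0 where there is no reading), "intrinsics" (3x3 intrinsics, pixels), "T" (4x4, takes a point from camera to world coordinates). Camera axes: x right, y down, z forward; pixel columns grow to the right and rows downward; lengths in m; the calibration is good to about 2 mm. A picture is of the moment at which its call begins.
- bot.hand_in(): hands the job in, once; it reports no verdict.
Trained networks look in a picture, given as the dict that the camera call returned (one of the last four; its "shot" number tells which), for a name from the list of things; names that differ only in an ending like _2 or _b are one class to them, and where a whole thing is asked for, a point or a joint stands for the part that bears it (a point fixed in the world has none). Each returns a list of dicts, best first, with "confidence" (0 to 1); they miss things now and then, are a little off and sometimes report something else, mostly with a low value. They report only what shows in the picture. A call takes as long as a camera call. They do not tell look-alikes from the thing itself.
- bot.find_in(name, picture): "point" ([x, y, z] in m, in the coordinates of the camera as it stood for that picture, good to about 4 mm: the middle of the surface that is visible of it).
- bot.trace(name, picture): "pixels" (400x640 bool, what is visible of it).
- bot.place_of(name, picture): "point" ([x, y, z] in m, in the coordinates of the camera as it stood for that picture, good to about 4 mm: a listed point, or the origin of a listed thing).
The state is a dict: "time": time; "joint_positions": joint angles; "joint_vel": joint speeds; "joint_efforts": joint torques, N m; "tcp_pos": TCP position; "tcp_rot": TCP orientation; "contact_force": force on the tool from outside, world axes, zero at the start; "moment": the same for the moment, N m; "finger_gap": opening from 0.0 (shut) to 1.0 (fully open).
Only numpy, scipy, OpenCV 4.12 (cv2) and the standard library are available. Lean on these libraries where they do the work, as an engineer would, in place of code of your own. Each camera call takes 0.05 s, during which the arm holds its last target. There are 200 camera calls.

TASK

One of the two gauge regulator boxes is out of adjustment: the arrow on its slotted trimmer disc does not point between the two raised bars on its lid. Take the plastic tuning tool from its stand, put its blade in that disc's slot and turn the disc with the tool, never with the gripper, until the arrow points between the two bars, then hang the tool back upright in its stand and let go. Leave the other box's trimmer as it is and do not knock the two loose gauges away.

Things in the scene. Friction and masses are not known exactly. Their poses are not given: they have to be found in the camera images.
- box1: Regulator box that is out of adjustment, left or right: grey-lidded die-cast box 100 (its x) x 90 (y) x 40 mm high, fixed. Origin: centre of its underside; the disc turns about its z axis. Two raised black bars on the lid, radial, 26 to 37 mm from the axis, 0.31 rad either side of the box's +x axis, 3 mm wide, 2.5 mm high. Two terminals 10 mm high near the lid's -x edge.
- box2: The other regulator box, same make, already well adjusted. Origin and axes as box1.
- trimmer1 (a joint): Angle (rad) of box1's trimmer disc: 0 when its arrow points along the box's +x axis, midway between the bars; grows anticlockwise seen from above. Starts between 0.75 and 1.3. Stops at +-1.7. It has friction (0.04 N m) and stays where it is left.
- trimmer2 (a joint): The same for box2's disc; it starts between -0.1 and 0.1 and must stay.
- disc1: box1's trimmer disc, black plastic, its base, nose and slot floor white, 34 mm across. Origin on its axis at the lid's top, 40 mm over the bench; its top is 11 mm higher. Its +x axis is its arrow, a flat nose reaching 25 mm out. In line with the arrow a slot runs right across the disc along x: 5 mm wide, bevelled to 9 mm at the mouth, open at both ends, its floor 4.3 mm above the lid (6.7 mm deep).
- disc2: box2's trimmer disc, the same.
- slot1 (a point): On the axis of box1's disc, level with the disc's top, 51 mm over the bench.
- arrow2 (a point): Tip of the arrow of box2's disc, 25 mm from its axis.
- tuning_tool: Pale plastic tuning tool, loose, 121 mm long, 50 g, hanging upright in the stand, blade down. Origin: middle of the blade's lower end; z runs up the tool. Blade 16 mm wide along the tool's x, 2.5 mm thick along its y, end narrowed to 14 x 1.6 mm; shaft 12 mm round; flange 40 mm round, 55 to 60 mm up. Half round it is the same. In the slot it has about 0.16 rad of play each way.
- tool_handle (a point): Middle of the tool's flat paddle handle, 92 mm above the blade's end. The paddle spans 60 to 121 mm above the blade's end, 26 mm wide along the tool's x (in the blade's plane), 12 mm thick along its y: grasp it across y.
- stand: Tool stand of bright sheet metal, fixed, 64 (x) x 78 (y) mm foot, 75 mm high. Origin: centre of its underside. Its 4 mm top plate, 50 x 66 mm, has a round hole 24 mm across, centred; the tool hangs through it with the flange lying on the plate, its blade's end then 20 mm over the bench.
- stand_hole (a point): Centre of the stand's hole, level with the top of the plate, 75 mm over the bench.
- fuel_gauge: Loose round gauge, 60 mm across, 58 mm high, to the left of the work; origin: centre of its underside.
- temp_gauge: Loose round gauge, the same, to the right of the work.
Not all that is in view belongs to the job. What is shaped like the tuning_tool but black, pink or turquoise is not meant.

How it is judged:
By the outcome, as a careful person would: the job done as asked, in the order asked, and still so for the second after the job is handed in, with the robot touching nothing.
It also fails if it takes over 58 s, if anything falls off the work surface, if the arm or the gripper's body presses on something with over 40 N, if the wrist force passes 120 N, or if a joint passes its speed limit or range.

## Working session

There is one attempt and no reset: what is moved stays moved. The work goes in short steps, Python scripts to look and compute and a tool call to move; the robot and the scene stay as the last step left them, time stands still between calls to the robot, and variables do not carry over. Pictures are saved under pics/ and viewed, on a budget of 10 in all, crops included, one or two more only if the job needs it, and the job is handed in when it is done.

Besides the shell and the picture viewer there is one more tool, called after "Request:" as name(argument=value, ...), one argument or row to a line, values as JSON. servo_tool: Moves the arm, as the interface text tells. Its arguments: {"type":"object","properties":{"moves":{"type":"array","items":{"type":"array","items":{"type":"array","items":{"type":"number"}}}},"claw":{"type":"number"}},"required":["moves"]}

```bash
ls; mkdir -p pics
cat > h.py <<'E'
import numpy as np, cv2
from scipy.spatial.transform import Rotation as R
from plant import bot
def w(c,p): return (c["T"]@np.r_[p,1])[:3]
def pix(c,p):
    q=np.linalg.inv(c["T"])@np.r_[p,1]; k=c["intrinsics"]@q[:3]; return k[:2]/k[2]
def cloud(c):
    d=c["depth"];K=c["intrinsics"];v,u=np.mgrid[:400,:640]
    P=np.stack([(u-K[0,2])/K[0,0]*d,(v-K[1,2])/K[1,1]*d,d],-1)
    return P@c["T"][:3,:3].T+c["T"][:3,3]
E
python3 - <<'E'
from h import *
np.set_printoptions(precision=4,suppress=True)
s=bot.observe();print(s)
for n in("top","side"):
    c=bot.camera(n);cv2.imwrite(f"pics/{n}0.png",c["color"]);print(n,c["T"],c["intrinsics"])
    for t in["box1","disc1","slot1","arrow2","tuning_tool","tool_handle","stand","stand_hole","fuel_gauge","temp_gauge"]:
        print(t,[(np.round(w(c,r["point"]),4),np.round(pix(c,w(c,r["point"]))),round(r["confidence"],2)) for r in bot.place_of(t,c)])
E
```

```text
pics
{'time': 0.0, 'joint_positions': array([ 1.209 ,  0.4684, -0.0116,  1.6036,  0.006 ,  1.0714, -0.0563]), 'joint_vel': array([ 0.0006, -0.0014,  0.0002, -0.0011, -0.0002, -0.001 , -0.0029]), 'joint_efforts': array([  0.0003, -52.0566,  -0.0121, -24.3748,  -0.0565,   0.0173,
         0.0001]), 'tcp_pos': array([ 0.2035, -0.6167,  0.2136]), 'tcp_rot': array([ 0.9873,  0.1587, -0.0002, -0.0009]), 'contact_force': array([-0.4468, -0.2161, -0.4979]), 'moment': array([-0.005 , -0.0159,  0.0451]), 'finger_gap': 0.9982654276094654}
top [[ 0.0188 -0.9835  0.18    0.3712]
 [-0.9992 -0.0246 -0.0303  0.025 ]
 [ 0.0342 -0.1793 -0.9832  1.1006]
 [ 0.      0.      0.      1.    ]] [[370.3596   0.     316.868 ]
 [  0.     370.3596 202.9249]
 [  0.       0.       1.    ]]
box1 [(array([ 0.4945,  0.2168, -0.0017]), array([240., 227.]), 0.71), (array([ 0.5509, -0.1957,  0.0045]), array([379., 211.]), 0.63)]
disc1 [(array([ 0.5511, -0.1927,  0.0423]), array([380., 209.]), 0.47), (array([0.4968, 0.212 , 0.038 ]), array([240., 225.]), 0.47)]
slot1 [(array([ 0.547 , -0.1931,  0.0512]), array([381., 210
[... 1883 characters left out ...]
 0.6), (array([0.6311, 0.0602, 0.0327]), array([286., 233.]), 0.43)]
tool_handle [(array([0.3821, 0.027 , 0.0133]), array([378., 245.]), 0.84), (array([ 0.5669, -0.0106,  0.1163]), array([315., 197.]), 0.79), (array([0.5809, 0.1905, 0.0142]), array([291., 268.]), 0.79), (array([ 0.6566, -0.0298,  0.0163]), array([286., 221.]), 0.71), (array([0.3981, 0.1217, 0.0139]), array([367., 263.]), 0.61)]
stand [(array([ 0.5709, -0.0152,  0.0046]), array([313., 231.]), 0.56)]
stand_hole [(array([ 0.5696, -0.0162,  0.075 ]), array([314., 209.]), 0.81)]
fuel_gauge [(array([ 0.5307,  0.4117, -0.0005]), array([286., 337.]), 0.75)]
temp_gauge [(array([ 0.5563, -0.4107,  0.0036]), array([343., 175.]), 0.71)]
```

Run:
```python
from h import *
c=cv2.imread("pics/top0.png");d=cv2.imread("pics/side0.png")
a=cv2.resize(c[140:290,200:420],None,fx=3.6,fy=3.6,interpolation=3)
cv2.imwrite("pics/a.png",a)
cv2.imwrite("pics/b.png",cv2.resize(d[150:310,230:420],None,fx=3.7,fy=3.7,interpolation=3))
```

```text
(no output)
```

View pics/a.png

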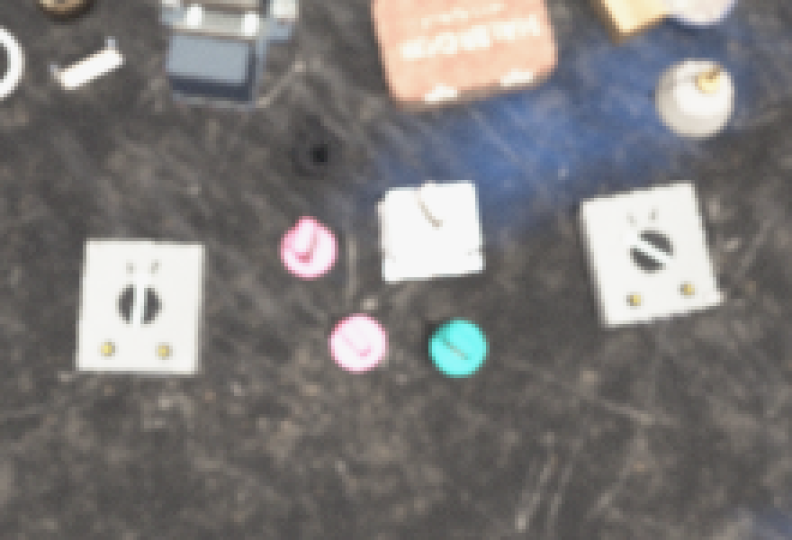

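View pics/b.png

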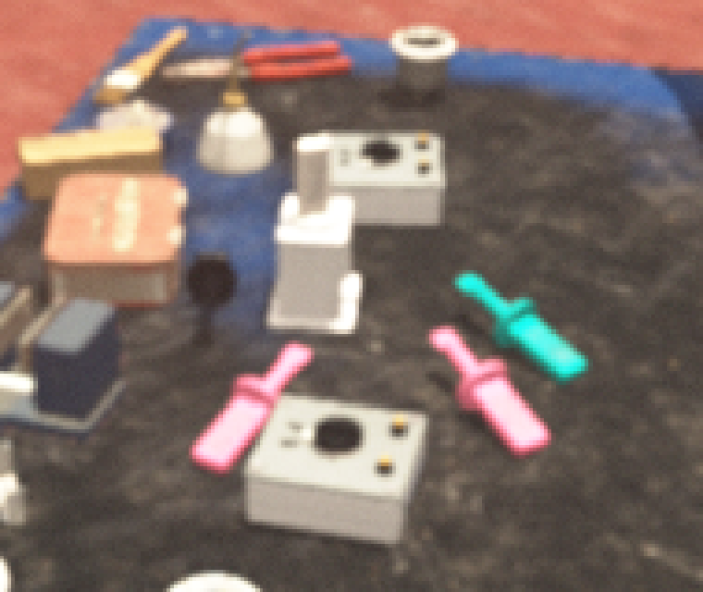

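The top view shows the left box's arrow at crop (140,290) lying between its bars. The right box's slot, at (650,250), is turned about 50°, so the right box is box1. Tuning-tool candidates:
- Pink at (308,248) and (357,343).
- Turquoise at (458,348).
- Black at (315,155).
- Pale one hanging in the stand at (430,210).

Only the pale one in the stand fits. The coloured ones toppled between the two pictures. Next I'll measure the paddle, disc and box angles.

Run:
```python
from h import *
np.set_printoptions(precision=4,suppress=True)
def rect(m,P):
    q=P[m][:,:2]; r=cv2.minAreaRect((q*1000).astype(np.float32)); return len(q),np.round(r[0],1),np.round(r[1],1),round(r[2],1),np.median(P[m][:,2])
C={}
for n in("top","side"):
    c=bot.camera(n);C[n]=c;P=cloud(c);cv2.imwrite(f"pics/{n}1.png",c["color"]);np.savez(f"{n}1.npz",**c)
    x,y,z=P[...,0],P[...,1],P[...,2]
    near=(c["depth"]>0)
    m=near&(abs(x-.568)<.05)&(abs(y+.015)<.05)
    print(n,"paddle",rect(m&(z>.105)&(z<.16),P) if (m&(z>.105)).sum()>4 else None, P[m&(z>.125)])
    print("plate",rect(m&(abs(z-.075)<.006),P))
    for nm,bx,by in(("b1",.551,-.194),("b2",.497,.215)):
        m=near&(abs(x-bx)<.075)&(abs(y-by)<.075)
        print(nm,"lid",rect(m&(z>.033)&(z<.047),P),"top",rect(m&(z>.047)&(z<.056)&(np.hypot(x-bx,y-by)<.022),P))
c=C["top"];i=c["color"]
f=lambda r:cv2.resize(r,(395,480),interpolation=cv2.INTER_CUBIC)
cv2.imwrite("pics/c.png",np.hstack([f(i[186:234,360:400]),f(i[176:224,300:340])]))
```

```text
top paddle (63, array([567.5, -12.4]), array([25.6, 12.1]), 36.5, np.float64(0.14136156640251196)) [[ 0.5794 -0.007   0.1393]
 [ 0.5789 -0.0096  0.1417]
 [ 0.5762 -0.0043  0.1412]
 [ 0.5762 -0.007   0.1414]
 [ 0.5756 -0.0095  0.1447]
 [ 0.576  -0.0122  0.1433]
 [ 0.5738 -0.0018  0.1395]
 [ 0.5736 -0.0044  0.1408]
 [ 0.573  -0.0069  0.1439]
 [ 0.5731 -0.0096  0.1438]
 [ 0.5731 -0.0122  0.1441]
 [ 0.5734 -0.0149  0.1432]
 [ 0.573  -0.0021  0.1304]
 [ 0.5696 -0.0042  0.1471]
 [ 0.5705 -0.007   0.1429]
 [ 0.5705 -0.0097  0.1432]
 [ 0.5713 -0.0124  0.1398]
 [ 0.5705 -0.0149  0.144 ]
 [ 0.5691 -0.0046  0.1361]
 [ 0.5681 -0.0071  0.1415]
 [ 0.5675 -0.0096  0.1449]
 [ 0.5681 -0.0124  0.1421]
 [ 0.5683 -0.0151  0.1416]
 [ 0.5684 -0.0177  0.1414]
 [ 0.5679 -0.0049  0.1289]
 [ 0.5656 -0.0072  0.1404]
 [ 0.5651 -0.0097  0.1434]
 [ 0.5655 -0.0125  0.1416]
 [ 0.5648 -0.0149  0.1456]
 [ 0.5655 -0.0177  0.1423]
 [ 0.5665 -0.0206  0.1376]
 [ 0.564  -0.0074  0.1352]
 [ 0.5631 -0.0099  0.1399]
 [ 0.5628 -0.0125  0.142 ]
 [ 0.5628 -0.0151  0.1422]
 [ 0.5629 -0.0178  0.1418]
 [ 0.5621 -0.0202  0.1461]
 [
[... 2626 characters left out ...]
277]
 [ 0.5734 -0.0038  0.1284]
 [ 0.5699 -0.0006  0.1305]
 [ 0.5688 -0.0081  0.1269]
 [ 0.5659 -0.0078  0.1274]
 [ 0.5635 -0.0097  0.1268]
 [ 0.5612 -0.0117  0.1261]
 [ 0.5583 -0.0116  0.1265]
 [ 0.5681 -0.0051  0.1254]]
plate (167, array([566.7, -15.1]), array([49.8, 77.5]), 7.8, np.float64(0.0766823633218825))
b1 lid (390, array([ 547.5, -189.3]), array([ 95.9, 100.3]), 13.5, np.float64(0.04173761717407509)) top (54, array([ 549.7, -190.8]), array([31.4, 36.8]), 11.8, np.float64(0.05157545358636728))
b2 lid (943, array([509.4, 211.5]), array([109.7, 127.4]), 87.8, np.float64(0.041730725748652664)) top (108, array([498.4, 218.3]), array([32.6, 34.8]), 41.6, np.float64(0.05211510094889682))
```

View pics/c.png

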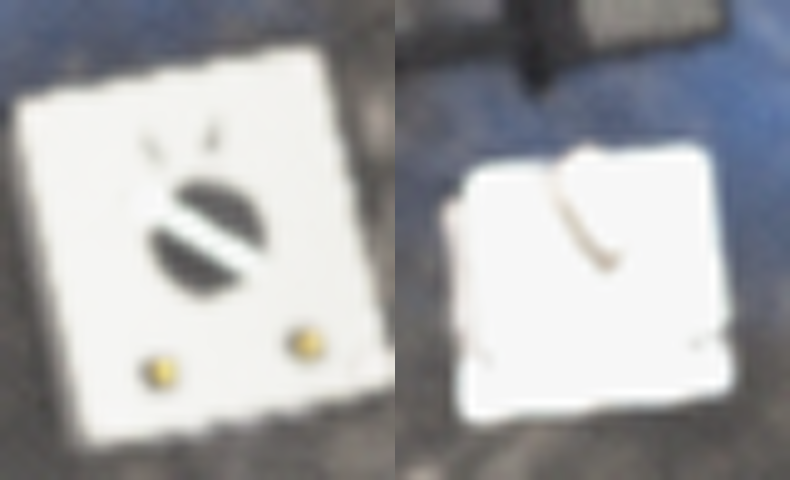

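```bash
cat >> h.py <<'E'
def plan(p,yaw):
    "turn az first (deg yaw of TCP x axis), then shift mm in the tool axes"
    s=bot.observe();M=R.from_quat(s["tcp_rot"]).as_matrix()
    y0=np.degrees(np.arctan2(M[1,0],M[0,0])); az=-np.radians((yaw-y0+90)%180-90)
    t=np.radians(y0)-az
    N=np.array([[np.cos(t),np.sin(t),0],[np.sin(t),-np.cos(t),0],[0,0,-1]])
    print("t",round(s["time"],2),"tcp",np.round(s["tcp_pos"]*1000,1),"yaw",round(y0,1),"tilt",np.round(M[:2,2],4),"F",np.round(s["contact_force"],1),"M",np.round(s["moment"],2),"gap",round(s["finger_gap"],3),"| az",round(az,3),"shift",np.round(N.T@(np.array(p)-s["tcp_pos"]*1000),1))
def rectify(c,cx,cy,z,half=30,k=8):
    n=2*half*k; g=np.array([[-half,-half],[half,-half],[half,half],[-half,half]],float)
    s=np.array([pix(c,[(cx-v)/1000,(cy-u)/1000,z]) for u,v in g]).astype(np.float32)
    return cv2.warpPerspective(c["color"],cv2.getPerspectiveTransform(s,((g+half)*k).astype(np.float32)),(n,n),flags=cv2.INTER_CUBIC)
def slot(c,cx,cy,z=.051):
    "world angle (deg) of the white stripe in the black disc, mean over a centre scan"
    im=cv2.cvtColor(rectify(c,cx,cy,z),cv2.COLOR_BGR2GRAY).astype(float);n=len(im);k=n/60
    v,u=np.mgrid[:n,:n];X=(n/2-v)/k;Y=(n/2-u)/k
    d=(im<130)&(np.hypot(X,Y)<22); xc,yc=X[d].mean(),Y[d].mean()
    m=np.hypot(X-xc,Y-yc)<13; w_=np.clip(im-90,0,None)*m
    a,b=X-(X*w_).sum()/w_.sum(),Y-(Y*w_).sum()/w_.sum()
    return round(np.degrees(.5*np.arctan2(2*(w_*a*b).sum(),(w_*(a*a-b*b)).sum())),1),np.round([cx+xc,cy+yc],1),im
E
python3 - <<'E'
from h import *
c=dict(np.load("top1.npz"))
for x,y in((551,-191.7),(498.5,216.4)):
    a,p,im=slot(c,x,y);print(a,p)
    cv2.imwrite(f"pics/r{int(x)}.png",im)
P=cloud(c);m=(c["depth"]>0)&(P[...,2]>.137)&(P[...,2]<.16)&(abs(P[...,0]-.568)<.04)&(abs(P[...,1]+.013)<.04)
q=P[m][:,:2]*1000;print(q.mean(0),cv2.minAreaRect(q.astype(np.float32)),np.degrees(np.arctan2(*np.linalg.eigh(np.cov(q.T))[1][::-1,1])))
# box 2 yaw by the lid
m=(c["depth"]>0)&(abs(P[...,2]-.041)<.006)&(abs(P[...,0]-.4985)<.065)&(abs(P[...,1]-.2164)<.062)
print(cv2.minAreaRect((P[m][:,:2]*1000).astype(np.float32)))
plan([567,-13,214],36)
E
```

```text
59.8 [ 548.9 -191.4]
-3.8 [496.8 214.3]
[567.02137486 -12.46226416] ((567.475830078125, -12.412553787231445), (25.566497802734375, 11.92149543762207), 36.86124801635742) -145.71652331919447
((506.2063903808594, 212.15737915039062), (100.4472427368164, 118.1208267211914), 88.02011108398438)
t 1.2 tcp [ 203.7 -617.3  214.6] yaw 18.3 tilt [ 0. -0.] F [ 0.1 -1.  -0.7] M [ 0.04 -0.01  0.  ] gap 1.002 | az -0.31 shift [ 6.491e+02 -2.753e+02  6.000e-01][ WARN:0@1.040] global loadsave.cpp:1063 imwrite_ Unsupported depth image for selected encoder is fallbacked to CV_8U.
```

Request:
servo_tool(
  moves=[
    [[0,0,0,0,0,-0.1],[0,0,0,0,0,-0.1],[0,0,0,0,0,-0.1],[20,-9,0,0,0,0],[40,-17,0,0,0,0],[40,-17,0,0,0,0],[40,-17,0,0,0,0],[40,-17,0,0,0,0],[40,-17,0,0,0,0],[40,-17,0,0,0,0]],
  ],
  claw=-0.2,
)

```text
time: 2.2
tcp_pos: [0.3518, -0.3746, 0.2149]
tcp_rot: [0.953, 0.304, 0.0, 0.0]
contact_force: [1.0, 0.1, 0.9]
finger_gap: 0.601
```

Request:
servo_tool(
  moves=[
    [[40,-17,0,0,0,0],[40,-17,0,0,0,0],[40,-17,0,0,0,0],[40,-17,0,0,0,0],[40,-17,0,0,0,0],[40,-17,0,0,0,0],[40,-17,0,0,0,0],[40,-17,0,0,0,0],[40,-17,0,0,0,0],[20,-9,0,0,0,0]],
  ],
)

```text
time: 3.2
tcp_pos: [0.5682, -0.0194, 0.2148]
tcp_rot: [0.952, 0.306, 0.001, -0.001]
contact_force: [-0.2, -0.6, -0.7]
finger_gap: 0.598
```

```bash
python3 -c "
from h import *
plan([567.3,-12.6,95],35.8)"
```

```text
t 3.2 tcp [568.2 -19.4 214.8] yaw 35.7 tilt [0.0012 0.0018] F [-0.2 -0.6 -0.7] M [-0.04  0.02  0.03] gap 0.598 | az -0.002 shift [  3.3  -6.  119.8]
```

Request:
servo_tool(
  moves=[
    [[2,-3,0,0,0,0],[1,-2,0,0,0,0],[0,0,20,0,0,0],[0,0,20,0,0,0],[0,0,10,0,0,0],[0,0,0,0,0,0]],
  ],
)

```text
time: 3.8
tcp_pos: [0.5649, -0.0194, 0.1633]
tcp_rot: [0.953, 0.304, -0.002, -0.0]
contact_force: [-0.3, 0.3, -0.1]
finger_gap: 0.596
```

```bash
python3 -c "
from h import *
plan([567.3,-12.6,95],35.8)"
```

```text
t 3.8 tcp [564.9 -19.4 163.3] yaw 35.3 tilt [-0.003  -0.0006] F [-0.3  0.3 -0.1] M [0.01 0.02 0.06] gap 0.596 | az -0.008 shift [ 6.  -4.1 68.3]
```

Request:
servo_tool(
  moves=[
    [[3,-2,0,0,0,0],[3,-2,0,0,0,0],[0,0,20,0,0,0],[0,0,20,0,0,0],[0,0,20,0,0,0],[0,0,8,0,0,0],[0,0,0,0,0,0],[0,0,0,0,0,0]],
  ],
)

```text
time: 4.6
tcp_pos: [0.5696, -0.0109, 0.0975]
tcp_rot: [0.952, 0.305, 0.001, 0.0]
contact_force: [-0.8, 0.1, -0.2]
finger_gap: 0.597
```

```bash
python3 -c "
from h import *
plan([567.3,-12.6,95],35.8)"
```

```text
t 4.6 tcp [569.6 -10.9  97.5] yaw 35.5 tilt [0.0014 0.    ] F [-0.8  0.1 -0.2] M [-0.01 -0.06 -0.01] gap 0.597 | az -0.006 shift [-2.9  0.1  2.5]
```

Request:
servo_tool(
  moves=[
    [[-2,0,1,0,0,0],[0,0,0,0,0,0],[0,0,0,0,0,0]],
  ],
)

```text
time: 4.9
tcp_pos: [0.5675, -0.0124, 0.0961]
tcp_rot: [0.953, 0.304, 0.0, 0.0]
contact_force: [-0.0, -0.4, 0.2]
finger_gap: 0.598
```

Request:
servo_tool(
  moves=[
    [[0,0,0,0,0,0],[0,0,0,0,0,0],[0,0,0,0,0,0],[0,0,0,0,0,0],[0,0,0,0,0,0],[0,0,0,0,0,0],[0,0,0,0,0,0]],
  ],
  claw=1,
)

```text
time: 5.6
tcp_pos: [0.5672, -0.0123, 0.0955]
tcp_rot: [0.953, 0.304, 0.0, 0.0]
contact_force: [1.3, -0.5, -0.4]
finger_gap: 0.129
```

```bash
python3 -c "
from h import *
for i in range(4):
  bot.camera('top');plan([567.3,-12.6,95],35.8)"
```

```text
t 5.65 tcp [567.2 -12.3  95.6] yaw 35.5 tilt [ 0.0001 -0.0001] F [0.1 0.4 0.6] M [-0.04 -0.07  0.08] gap 0.127 | az -0.006 shift [-0.1  0.3  0.6]
t 5.7 tcp [567.2 -12.3  95.5] yaw 35.4 tilt [ 0.0001 -0.    ] F [-0.3 -0.5 -0.5] M [-0.04 -0.09  0.04] gap 0.13 | az -0.006 shift [-0.1  0.3  0.5]
t 5.75 tcp [567.2 -12.3  95.5] yaw 35.4 tilt [-0. -0.] F [ 0.4 -0.2 -1.1] M [-0.05  0.03 -0.02] gap 0.132 | az -0.006 shift [-0.1  0.3  0.5]
t 5.8 tcp [567.2 -12.3  95.5] yaw 35.4 tilt [-0. -0.] F [-0.5 -0.3 -0.7] M [-0.07 -0.04 -0.02] gap 0.127 | az -0.006 shift [-0.1  0.3  0.5]
```

Request:
servo_tool(
  moves=[
    [[0,0,-5,0,0,0],[0,0,-15,0,0,0],[0,0,-20,0,0,0],[0,0,-20,0,0,0],[0,0,-15,0,0,0],[0,0,0,0,0,-0.1],[0,0,0,0,0,-0.12],[0,0,0,0,0,-0.12],[0,0,0,0,0,-0.08],[0,0,0,0,0,0]],
  ],
)

```text
time: 6.8
tcp_pos: [0.5673, -0.0123, 0.1712]
tcp_rot: [0.868, 0.496, 0.0, 0.0]
contact_force: [0.9, 0.7, -0.3]
finger_gap: 0.13
```

```bash
python3 -c "
from h import *
plan([551,-191.5,165],59.8)"
```

```text
t 6.8 tcp [567.3 -12.3 171.2] yaw 59.5 tilt [0.0004 0.0001] F [ 0.9  0.7 -0.3] M [-0.05 -0.06  0.01] gap 0.13 | az -0.005 shift [-163.    76.1    6.2]
```

Request:
servo_tool(
  moves=[
    [[-13,6,0,0,0,0],[-30,14,0,0,0,0],[-30,14,0,0,0,0],[-30,14,0,0,0,0],[-30,14,0,0,0,0],[-20,9,0,0,0,0],[-10,5,0,0,0,0],[0,0,0,0,0,0],[0,0,0,0,0,0],[0,0,0,0,0,0]],
  ],
)

```text
time: 7.8
tcp_pos: [0.5503, -0.1895, 0.1707]
tcp_rot: [0.868, 0.497, 0.0, -0.0]
contact_force: [0.6, 0.2, -0.4]
finger_gap: 0.126
```

Run:
```python
from h import *
plan([551,-191.5,165],59.8)
c=bot.camera("side");cv2.imwrite("pics/s2.png",cv2.resize(c["color"][60:260,230:430],None,fx=3,fy=3,interpolation=3))
print("tool",[(np.round(w(c,r["point"])*1000,1),r["confidence"]) for r in bot.place_of("tuning_tool",c)][:4])
print("disc",[(np.round(w(c,r["point"])*1000,1),r["confidence"]) for r in bot.place_of("slot1",c)][:4])
s=bot.observe()["tcp_pos"]
print("tcp px",pix(c,s),"exp blade",pix(c,s-[0,0,.0755]),"slot",pix(c,[.551,-.1915,.051]))
plan([551,-191.5,165],59.8)
```

```text
t 7.8 tcp [ 550.3 -189.5  170.7] yaw 59.6 tilt [0.0002 0.0007] F [ 0.6  0.2 -0.4] M [ 0.01 -0.06 -0.01] gap 0.126 | az -0.003 shift [-1.4  1.6  5.7]
tool [(array([455.7,  55.1,  32.5]), 0.86), (array([628.8,  59.7,  35. ]), 0.68), (array([549.4,  99.9,  35.4]), 0.56), (array([ 550.6, -189.9,  101.4]), 0.55)]
disc [(array([ 552.4, -192.3,   55.7]), 0.62)]
tcp px [333.87976526 154.91733091] exp blade [333.16774518 177.66542096] slot [332.63074972 190.26605358]
t 7.95 tcp [ 550.3 -190.   170.7] yaw 59.6 tilt [0.0002 0.0002] F [ 0.  -0.1 -1. ] M [-0.08  0.    0.  ] gap 0.123 | az -0.003 shift [-0.9  1.4  5.7]
```

View pics/s2.png

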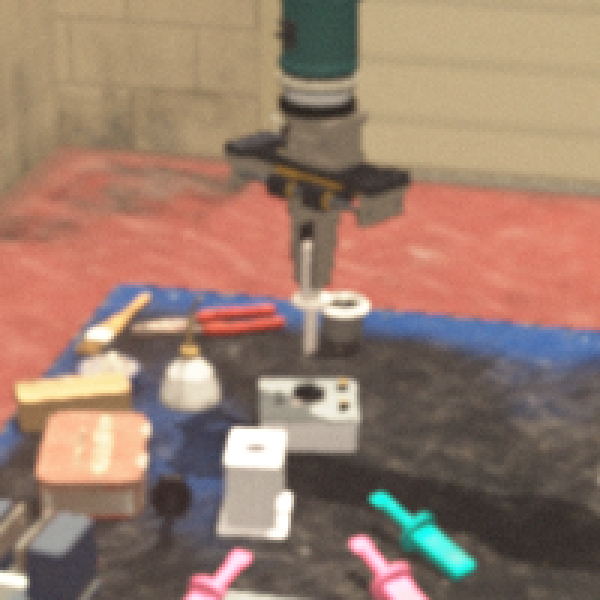

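The tool hangs plumb in the gripper, with its blade end at crop (309,352), directly above the disc at (308,392). The stand is now empty. Lowering to just over the disc.

Request:
servo_tool(
  moves=[
    [[-1,1.5,0,0,0,0],[0,0,15,0,0,0],[0,0,15,0,0,0],[0,0,9,0,0,0],[0,0,0,0,0,0],[0,0,0,0,0,0]],
  ],
)

```text
time: 8.55
tcp_pos: [0.5506, -0.1928, 0.131]
tcp_rot: [0.868, 0.496, -0.0, -0.0]
contact_force: [0.1, -0.0, -0.1]
finger_gap: 0.131
```

Run:
```python
from h import *
plan([551,-191.5,124],59.8)
c=bot.camera("side");cv2.imwrite("pics/s3.png",cv2.resize(c["color"][150:220,280:380],None,fx=7,fy=7,interpolation=3))
plan([551,-191.5,124],59.8)
```

```text
t 8.55 tcp [ 550.6 -192.8  131. ] yaw 59.5 tilt [-0.0009  0.0005] F [ 0.1 -0.  -0.1] M [-0.01  0.01  0.01] gap 0.131 | az -0.005 shift [ 1.3 -0.3  7. ]
t 8.6 tcp [ 551.  -192.9  131.6] yaw 59.5 tilt [0.0001 0.0001] F [-0.   0.2  0. ] M [-0.02 -0.06  0.01] gap 0.132 | az -0.005 shift [ 1.2 -0.7  7.6]
```

View pics/s3.png

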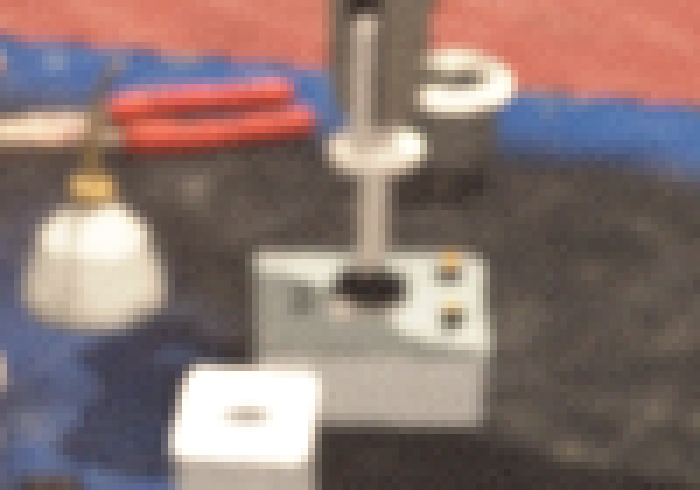

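The blade, at (372,262), sits over the disc's centre at (370,287). The white nose at (345,308) agrees with a heading of about 60°. Inserting slowly.

Request:
servo_tool(
  moves=[
    [[1,-0.7,0,0,0,0],[0,0,2,0,0,0],[0,0,2,0,0,0],[0,0,1.5,0,0,0],[0,0,1,0,0,0],[0,0,1,0,0,0],[0,0,0,0,0,0]],
  ],
)

```text
time: 9.3
tcp_pos: [0.5506, -0.1917, 0.1239]
tcp_rot: [0.868, 0.496, -0.0, -0.0]
contact_force: [0.7, -0.3, -0.1]
finger_gap: 0.124
```

Run:
```python
from h import *
plan([551,-191.5,121],59.8)
```

```text
t 9.3 tcp [ 550.6 -191.7  123.9] yaw 59.5 tilt [-0.0003  0.    ] F [ 0.7 -0.3 -0.1] M [-0.05 -0.07  0.01] gap 0.124 | az -0.005 shift [0.4 0.3 2.9]
```

Request:
servo_tool(
  moves=[
    [[0,0,1,0,0,0],[0,0,1,0,0,0],[0,0,0.7,0,0,0],[0,0,0,0,0,0],[0,0,0,0,0,0]],
  ],
)

```text
time: 9.8
tcp_pos: [0.5507, -0.1917, 0.1214]
tcp_rot: [0.868, 0.496, 0.0, 0.0]
contact_force: [0.1, -0.8, -1.3]
finger_gap: 0.127
```

Run:
```python
from h import *
plan([551,-191.5,121],12)
```

```text
t 9.8 tcp [ 550.7 -191.7  121.4] yaw 59.5 tilt [ 0.0001 -0.0001] F [ 0.1 -0.8 -1.3] M [-0.07 -0.08 -0.03] gap 0.127 | az 0.829 shift [ 0.3 -0.2  0.4]
```

Request:
servo_tool(
  moves=[
    [[0,0,0,0,0,0.05],[0,0,0,0,0,0.07],[0,0,0,0,0,0.07],[0,0,0,0,0,0.07],[0,0,0,0,0,0.07],[0,0,0,0,0,0.07],[0,0,0,0,0,0.07],[0,0,0,0,0,0.03],[0,0,0,0,0,0]],
  ],
)

```text
time: 10.7
tcp_pos: [0.5514, -0.1925, 0.1216]
tcp_rot: [0.964, 0.266, 0.001, 0.001]
contact_force: [2.4, -3.4, -2.7]
finger_gap: 0.126
```

Run:
```python
from h import *
plan([551,-191.5,121],3)
c=bot.camera("side");cv2.imwrite("pics/s4.png",cv2.resize(c["color"][160:220,290:380],None,fx=8,fy=8,interpolation=3))
plan([551,-191.5,121],3)
```

```text
t 10.7 tcp [ 551.4 -192.5  121.6] yaw 30.9 tilt [ 0.0017 -0.0013] F [ 2.4 -3.4 -2.7] M [-0.91 -0.82  0.09] gap 0.126 | az 0.487 shift [-0.4 -1.   0.6]
t 10.75 tcp [ 551.4 -192.5  121.6] yaw 30.9 tilt [ 0.0017 -0.0013] F [ 2.  -3.  -2.1] M [-0.94 -0.88  0.08] gap 0.127 | az 0.487 shift [-0.3 -1.   0.6]
```

View pics/s4.png

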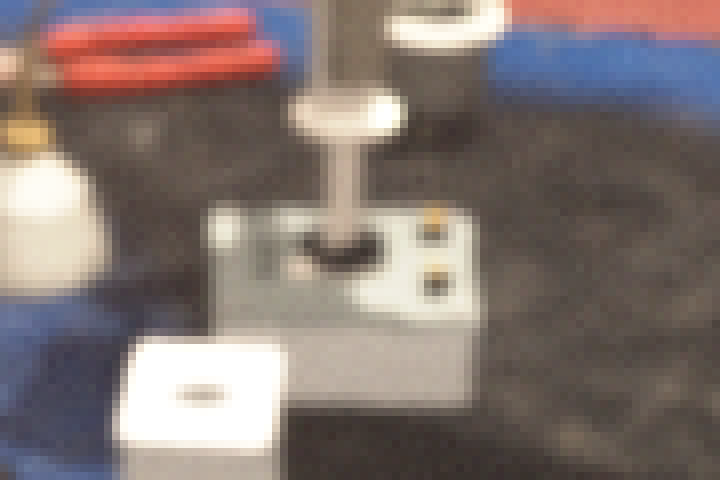

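The blade is engaged: the nose has moved to (300,265) and side forces are small. Continuing the turn.

Request:
servo_tool(
  moves=[
    [[0,0,0,0,0,0.07],[0,0,0,0,0,0.07],[0,0,0,0,0,0.07],[0,0,0,0,0,0.07],[0,0,0,0,0,0.07],[0,0,0,0,0,0.07],[0,0,0,0,0,0.05],[0,0,0,0,0,0]],
  ],
)

```text
time: 11.55
tcp_pos: [0.5515, -0.1927, 0.1217]
tcp_rot: [0.999, 0.035, 0.001, 0.001]
contact_force: [3.8, -3.8, -2.3]
finger_gap: 0.13
```

Run:
```python
from h import *
plan([551,-191.5,121],3)
c=bot.camera("side");cv2.imwrite("pics/s5.png",cv2.resize(c["color"][160:220,290:380],None,fx=8,fy=8,interpolation=3))
```

```text
t 11.55 tcp [ 551.5 -192.7  121.7] yaw 4.0 tilt [ 0.002  -0.0015] F [ 3.8 -3.8 -2.3] M [-1.3  -1.08  0.08] gap 0.13 | az 0.017 shift [-0.4 -1.2  0.7]
```

View pics/s5.png

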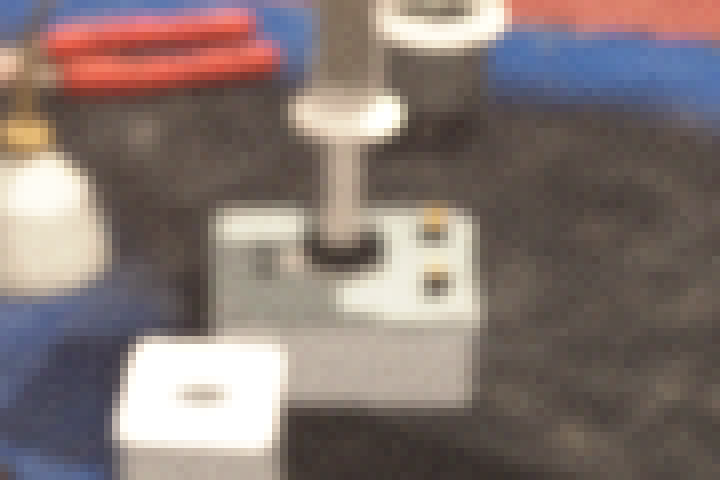

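The nose, at (293,260), now lies between the bars at about (262,248) and (268,270). I'll relax the play, lift clear and check from the top while returning.

Request:
servo_tool(
  moves=[
    [[0,0,0,0,0,-0.08],[0,0,-4,0,0,0],[0,0,-6,0,0,0],[0,0,-15,0,0,0],[0,0,-20,0,0,0],[0,0,-8,0,0,0],[0,0,0,0,0,-0.12],[0,0,0,0,0,-0.12],[0,0,0,0,0,-0.12],[0,0,0,0,0,-0.1]],
  ],
)

```text
time: 12.6
tcp_pos: [0.5504, -0.1912, 0.1748]
tcp_rot: [0.953, 0.302, -0.0, -0.0]
contact_force: [0.1, 0.3, -0.6]
finger_gap: 0.132
```

Run:
```python
from h import *
plan([567.2,-12.5,172],35.5)
```

```text
t 12.6 tcp [ 550.4 -191.2  174.8] yaw 35.1 tilt [-0.0004  0.0004] F [ 0.1  0.3 -0.6] M [-0.03  0.09  0.01] gap 0.132 | az -0.006 shift [ 117.4 -135.7    2.8]
```

Request:
servo_tool(
  moves=[
    [[10,-12,0,0,0,0],[22,-26,0,0,0,0],[25,-29,0,0,0,0],[25,-29,0,0,0,0],[20,-22,0,0,0,0],[12,-14,0,0,0,0],[3,-3,0,0,0,0],[0,0,0,0,0,0],[0,0,0,0,0,0],[0,0,0,0,0,0]],
  ],
)

```text
time: 13.6
tcp_pos: [0.5693, -0.0156, 0.1743]
tcp_rot: [0.954, 0.298, -0.0, 0.0]
contact_force: [-0.5, 0.1, -0.9]
finger_gap: 0.129
```

Run:
```python
from h import *
c=bot.camera("top")
for x,y in((551,-191.7),(498.5,216.4)): print(slot(c,x,y)[:2])
i=c["color"];f=lambda r:cv2.resize(r,(395,480),interpolation=cv2.INTER_CUBIC)
s=bot.camera("side")["color"]
cv2.imwrite("pics/d.png",np.hstack([f(i[186:234,360:400]),cv2.resize(s[150:250,275:355],(384,480),interpolation=3)]))
plan([567.2,-12.5,172],35.5)
```

```text
(np.float64(9.5), array([ 547.7, -185.5]))
(np.float64(-3.6), array([496.8, 214.3]))
t 13.7 tcp [569.4 -15.3 174.3] yaw 34.7 tilt [-0.0002 -0.0004] F [-0.5 -0.2 -0.1] M [-0.02 -0.07 -0.01] gap 0.127 | az -0.013 shift [-0.1 -3.5  2.3]
```

View pics/d.png

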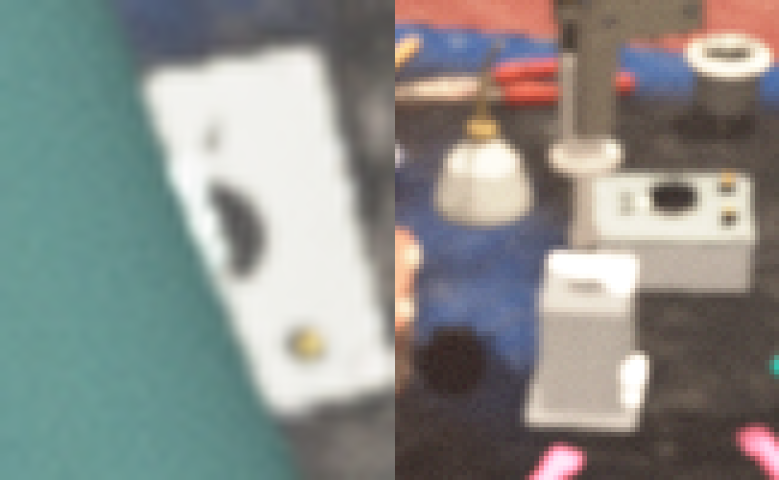

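The arm half-covers box1's disc in the top view: the visible chord runs (215,185)–(235,275), which is about 12°. I'll sidestep to see all of it before hanging the tool.

Request:
servo_tool(
  moves=[
    [[17,-25,0,0,0,0],[20,-29,0,0,0,0],[20,-29,0,0,0,0],[0,0,0,0,0,0],[0,0,0,0,0,0]],
  ],
)

```text
time: 14.2
tcp_pos: [0.5687, 0.0866, 0.1743]
tcp_rot: [0.954, 0.3, -0.0, 0.0]
contact_force: [0.3, -0.9, -1.9]
finger_gap: 0.131
```

Run:
```python
from h import *
c=bot.camera("top")
print(slot(c,551,-191.7)[:2])
P=cloud(c);m=(c["depth"]>0)&(abs(P[...,2]-.040)<.007)&(abs(P[...,0]-.551)<.075)&(abs(P[...,1]+.1915)<.075)
print(cv2.minAreaRect((P[m][:,:2]*1000).astype(np.float32)))
cv2.imwrite("pics/e.png",cv2.resize(c["color"][186:234,360:400],(395,480),interpolation=cv2.INTER_CUBIC))
plan([567.2,-12.5,174],35.5)
```

```text
(np.float64(18.8), array([ 548.8, -191.4]))
((550.9451293945312, -191.4490966796875), (102.59188842773438, 92.30659484863281), 11.813383102416992)
t 14.25 tcp [568.8  85.3 174.2] yaw 34.8 tilt [-0.0003 -0.0009] F [ 0.7 -1.  -0.8] M [-0.04  0.   -0.04] gap 0.128 | az -0.012 shift [-58.1  78.7   0.2]
```

View pics/e.png

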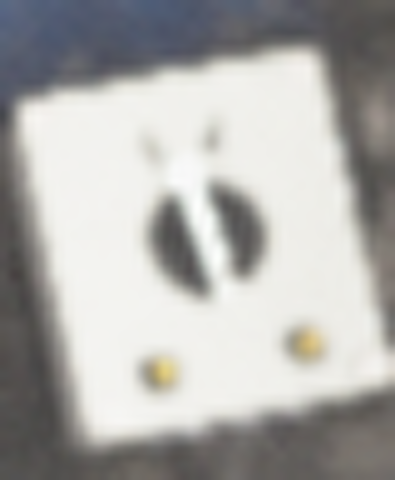

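The slot is now at 18.8° against the box's 11.8°, so the arrow is between the bars at (150,148) and (210,138) but about 5–7° off centre. There is plenty of time, so I'll go back for a fine trim.

Request:
servo_tool(
  moves=[
    [[0,0,0,0,0,0.12],[0,0,0,0,0,0.12],[0,0,0,0,0,0.11],[0,0,0,0,0,0]],
  ],
)

```text
time: 14.65
tcp_pos: [0.569, 0.0843, 0.1743]
tcp_rot: [0.992, 0.127, -0.0, 0.001]
contact_force: [-0.4, 0.1, -0.6]
finger_gap: 0.128
```

```bash
python3 -c "
from h import *
plan([551,-191.6,172],15)"
```

```text
t 14.65 tcp [569.   84.3 174.3] yaw 14.6 tilt [-0.0001 -0.0012] F [-0.4  0.1 -0.6] M [0.01 0.04 0.03] gap 0.128 | az -0.007 shift [-88.8 261.9   2.3]
```

Request:
servo_tool(
  moves=[
    [[-7,20,0,0,0,0],[-13,39,0,0,0,0],[-13,39,0,0,0,0],[-13,39,0,0,0,0],[-13,39,0,0,0,0],[-13,38,0,0,0,0],[-10,30,0,0,0,0],[-5,15,0,0,0,0],[-2,3,0,0,0,0],[0,0,0,0,0,0]],
  ],
)

```text
time: 15.65
tcp_pos: [0.5496, -0.1888, 0.1742]
tcp_rot: [0.992, 0.129, -0.0, -0.0]
contact_force: [0.4, 0.4, -0.2]
finger_gap: 0.129
```

Request:
servo_tool(
  moves=[
    [[0,0,0,0,0,0],[0,0,15,0,0,0],[0,0,15,0,0,0],[0,0,10,0,0,0],[0,0,0,0,0,0],[0,0,0,0,0,0],[0,0,0,0,0,0]],
  ],
)

```text
time: 16.35
tcp_pos: [0.5502, -0.1895, 0.1347]
tcp_rot: [0.992, 0.129, 0.0, 0.0]
contact_force: [0.1, 0.4, -0.4]
finger_gap: 0.129
```

```bash
python3 -c "
from h import *
plan([551,-191.6,121.5],15)"
```

```text
t 16.35 tcp [ 550.2 -189.5  134.7] yaw 14.8 tilt [ 0.0007 -0.0002] F [ 0.1  0.4 -0.4] M [-0.06 -0.04 -0.03] gap 0.129 | az -0.003 shift [ 0.3  2.3 13.2]
```

Request:
servo_tool(
  moves=[
    [[0.3,2.2,0,0,0,0],[0,0,3,0,0,0],[0,0,2,0,0,0],[0,0,2,0,0,0],[0,0,1.5,0,0,0],[0,0,1.5,0,0,0],[0,0,1,0,0,0],[0,0,1,0,0,0],[0,0,1,0,0,0],[0,0,0,0,0,0]],
  ],
)

```text
time: 17.35
tcp_pos: [0.551, -0.1922, 0.1215]
tcp_rot: [0.992, 0.129, 0.0, 0.001]
contact_force: [2.1, -2.8, -0.8]
finger_gap: 0.129
```

```bash
python3 -c "
from h import *
plan([551,-191.6,121.5],-1.5)"
```

```text
t 17.35 tcp [ 551.  -192.2  121.5] yaw 14.8 tilt [ 0.0009 -0.0009] F [ 2.1 -2.8 -0.8] M [-0.82 -0.41  0.01] gap 0.129 | az 0.285 shift [ 0.  -0.6 -0. ]
```

Request:
servo_tool(
  moves=[
    [[0,-0.5,0,0,0,0.05],[0,0,0,0,0,0.06],[0,0,0,0,0,0.06],[0,0,0,0,0,0.06],[0,0,0,0,0,0.05],[0,0,0,0,0,0],[0,0,0,0,0,-0.06],[0,0,0,0,0,-0.06],[0,0,0,0,0,0]],
  ],
)

```text
time: 18.25
tcp_pos: [0.5509, -0.1923, 0.1215]
tcp_rot: [0.999, 0.049, 0.001, 0.001]
contact_force: [2.3, -4.4, -1.6]
finger_gap: 0.132
```

Request:
servo_tool(
  moves=[
    [[0,0,-3,0,0,0],[0,0,-5,0,0,0],[0,0,-15,0,0,0],[0,0,-20,0,0,0],[0,0,-10,0,0,0],[0,0,0,0,0,-0.12],[0,0,0,0,0,-0.12],[0,0,0,0,0,-0.12],[0,0,0,0,0,-0.12],[0,0,0,0,0,0]],
  ],
)

```text
time: 19.25
tcp_pos: [0.5504, -0.1904, 0.1748]
tcp_rot: [0.958, 0.286, 0.0, -0.0]
contact_force: [0.5, 0.1, -1.0]
finger_gap: 0.128
```

```bash
python3 -c "
from h import *
plan([567.2,70,174.5],35.5)"
```

```text
t 19.25 tcp [ 550.4 -190.4  174.8] yaw 33.2 tilt [-0.      0.0007] F [ 0.5  0.1 -1. ] M [-0.   -0.03 -0.05] gap 0.128 | az -0.04 shift [ 164.9 -202.2    0.3]
```

Request:
servo_tool(
  moves=[
    [[12,-15,0,0,0,-0.04],[25,-31,0,0,0,0],[30,-36,0,0,0,0],[30,-36,0,0,0,0],[30,-36,0,0,0,0],[25,-31,0,0,0,0],[12,-15,0,0,0,0],[0,0,0,0,0,0],[0,0,0,0,0,0]],
  ],
)

```text
time: 20.15
tcp_pos: [0.5684, 0.0678, 0.1744]
tcp_rot: [0.952, 0.305, -0.0, 0.0]
contact_force: [0.3, -1.1, -0.1]
finger_gap: 0.13
```

Run:
```python
from h import *
c=bot.camera("top")
print(slot(c,551,-191.7)[:2])
cv2.imwrite("pics/f.png",cv2.resize(c["color"][186:234,360:400],(395,480),interpolation=cv2.INTER_CUBIC))
s=bot.camera("side");p=bot.observe()["tcp_pos"]
print("tool",[(np.round((w(s,r["point"])-p)*1000,1),r["confidence"]) for r in bot.place_of("tool_handle",s)+bot.place_of("tuning_tool",s) if w(s,r["point"])[2]>.08])
plan([567.2,-12.5,174],35.5)
```

```text
(np.float64(13.8), array([ 549.3, -191.5]))
tool [(array([-0.9,  1.3, 21.6]), 0.79), (array([  0.4,   0.4, -74.1]), 0.79)]
t 20.35 tcp [568.8  65.4 174.3] yaw 35.3 tilt [-0.0002 -0.0006] F [-0.1 -0.6 -0.4] M [ 0.03 -0.01 -0.02] gap 0.128 | az -0.004 shift [-46.6  62.5   0.3]
```

View pics/f.png

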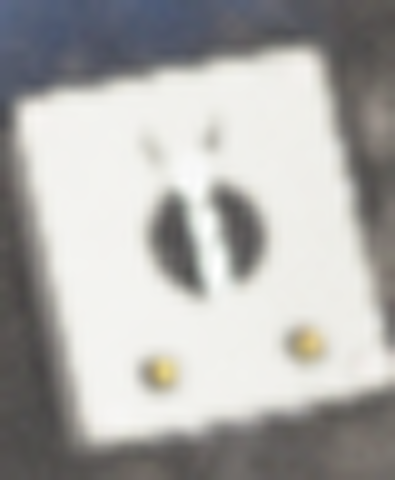

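The slot is now at 13.8° against the box's 12°, with the nose at (190,165) centred between the bars at (150,148) and (212,138). Back to the stand.

Request:
servo_tool(
  moves=[
    [[-12,16,0,0,0,0],[-18,24,0,0,0,0],[-12,16,0,0,0,0],[-4,6,0,0,0,0],[0,0,0,0,0,0],[0,0,0,0,0,0],[0,0,0,0,0,0],[0,0,0,0,0,0]],
  ],
)

```text
time: 21.15
tcp_pos: [0.5673, -0.009, 0.1744]
tcp_rot: [0.952, 0.305, 0.0, -0.0]
contact_force: [0.6, 0.2, -0.8]
finger_gap: 0.131
```

```bash
python3 -c "
from h import *
plan([567,-12.8,96.5],35.5)"
```

```text
t 21.15 tcp [567.3  -9.  174.4] yaw 35.5 tilt [0.     0.0004] F [ 0.6  0.2 -0.8] M [-0.02 -0.03 -0.  ] gap 0.131 | az 0.001 shift [-2.5  2.9 77.9]
```

Request:
servo_tool(
  moves=[
    [[-2,2.5,0,0,0,0],[0,0,12,0,0,0],[0,0,12,0,0,0],[0,0,12,0,0,0],[0,0,12,0,0,0],[0,0,12,0,0,0],[0,0,0,0,0,0],[0,0,0,0,0,0]],
  ],
)

```text
time: 21.95
tcp_pos: [0.5671, -0.0133, 0.114]
tcp_rot: [0.952, 0.305, -0.0, -0.0]
contact_force: [-0.3, -0.9, 0.3]
finger_gap: 0.128
```

```bash
python3 -c "
from h import *
plan([567,-12.8,96.5],35.5)"
```

```text
t 21.95 tcp [567.1 -13.3 114. ] yaw 35.5 tilt [-0.0006  0.0001] F [-0.3 -0.9  0.3] M [-0.04 -0.03  0.02] gap 0.128 | az -0.001 shift [ 0.2 -0.4 17.5]
```

Request:
servo_tool(
  moves=[
    [[0,0,7,0,0,0],[0,0,5,0,0,0],[0,0,3,0,0,0],[0,0,2,0,0,0],[0,0,1,0,0,0],[0,0,0,0,0,0]],
  ],
)

```text
time: 22.55
tcp_pos: [0.5672, -0.0134, 0.0963]
tcp_rot: [0.953, 0.304, -0.0, 0.0]
contact_force: [-0.3, -0.2, -1.3]
finger_gap: 0.129
```

```bash
python3 -c "
from h import *
plan([567,-12.8,96],35.5)"
```

```text
t 22.55 tcp [567.2 -13.4  96.3] yaw 35.5 tilt [-0. -0.] F [-0.3 -0.2 -1.3] M [-0.01 -0.02 -0.01] gap 0.129 | az -0.001 shift [ 0.2 -0.6  0.3]
```

Flange is about at the plate. Opening and retreating up.

Request:
servo_tool(
  moves=[
    [[0,0,0.5,0,0,0],[0,0,0,0,0,0],[0,0,0,0,0,0]],
  ],
)

```text
time: 22.85
tcp_pos: [0.5672, -0.0134, 0.096]
tcp_rot: [0.953, 0.304, 0.0, 0.0]
contact_force: [-0.2, -0.5, -0.7]
finger_gap: 0.131
```

Request:
servo_tool(
  moves=[
    [[0,0,0,0,0,0],[0,0,0,0,0,0],[0,0,0,0,0,0],[0,0,0,0,0,0],[0,0,0,0,0,0],[0,0,0,0,0,0],[0,0,0,0,0,0]],
  ],
  claw=-0.2,
)

```text
time: 23.55
tcp_pos: [0.5672, -0.0134, 0.0959]
tcp_rot: [0.953, 0.304, 0.0, 0.0]
contact_force: [0.2, -0.2, 0.3]
finger_gap: 0.599
```

Request:
servo_tool(
  moves=[
    [[0,0,-10,0,0,0],[0,0,-20,0,0,0],[0,0,-25,0,0,0],[0,0,-25,0,0,0],[0,0,-25,0,0,0],[-20,0,-15,0,0,0],[-40,0,0,0,0,0],[-40,0,0,0,0,0],[-30,0,0,0,0,0],[0,0,0,0,0,0]],
  ],
)

```text
time: 24.55
tcp_pos: [0.4585, -0.0914, 0.2166]
tcp_rot: [0.953, 0.302, -0.001, 0.001]
contact_force: [0.4, -0.3, -0.1]
finger_gap: 0.598
```

Run:
```python
from h import *
plan([567,-12.8,96],35.5)
c=bot.camera("side");cv2.imwrite("pics/g.png",c["color"])
print([(np.round(w(c,r["point"])*1000),r["confidence"]) for r in bot.place_of("tool_handle",c) if w(c,r["point"])[2]>.08])
for g in("fuel_gauge","temp_gauge"): print(g,[np.round(w(c,r["point"])*1000) for r in bot.place_of(g,c)][:1])
c=bot.camera("top")
for x,y in((551,-191.7),(498.5,216.4)): print(slot(c,x,y)[:2])
```

```text
t 24.55 tcp [458.5 -91.4 216.6] yaw 35.2 tilt [-0.0009 -0.0021] F [ 0.4 -0.3 -0.1] M [-0.04 -0.05  0.02] gap 0.598 | az -0.006 shift [134.   -1.  120.6]
[(array([567., -17., 118.]), 0.69)]
fuel_gauge [array([530., 413.,   4.])]
temp_gauge []
(np.float64(nan), array([nan, nan]))
(np.float64(-3.7), array([496.8, 214.4]))h.py:26: RuntimeWarning: Mean of empty slice.
  d=(im<130)&(np.hypot(X,Y)<22); xc,yc=X[d].mean(),Y[d].mean()
  ret = ret.dtype.type(ret / rcount)
h.py:28: RuntimeWarning: invalid value encountered in scalar divide
  a,b=X-(X*w_).sum()/w_.sum(),Y-(Y*w_).sum()/w_.sum()
```

View pics/g.png

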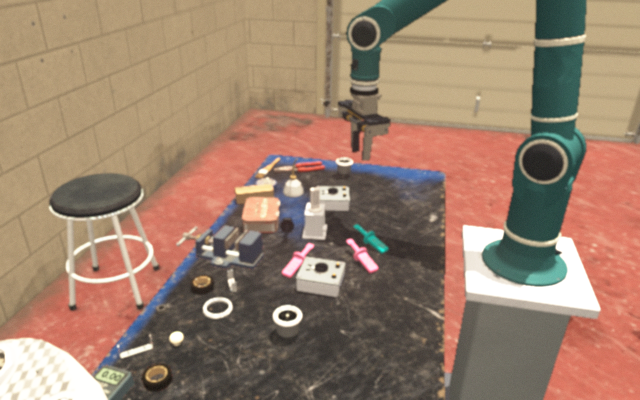

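The picture shows the tool upright in the stand at (315,200) and the gripper clear at (366,140). Both gauges, at (287,320) and (345,165), are where they began. Handing in.

```bash
python3 -c "
from plant import bot
print(bot.hand_in())"
```

```text
the job is handed in; nothing more can be done
None
```

The right-hand box was the one out of adjustment. I turned its disc with the pale tuning tool, hung the tool back upright in its stand, let go and handed in at about 25 s. `hand_in` gives no verdict, so these are my own checks:

- **Box1's disc:** its slot went from about 60° to 13.8°, with the box itself at 12°. The arrow is between the two bars, about 2° off centre. I did it in two passes, because the first left it about 5–7° off. I read the 13.8° before hanging the tool up; in the last top picture the arm hid this disc, so it could not be read again.
- **Tool:** it stands upright in its stand, with the handle found at (567, -17, 118) mm. The gripper is open and clear of it.
- **Box2's disc:** unchanged, reading -3.8° before and -3.7° after.
- **Gauges:** the left gauge was found where it started. The network did not report the right gauge in the last picture, but by eye it stands where it was.
- **Forces:** the side force on the tool stayed around 5 N while turning.

The pink and turquoise look-alike tools fell over near the start, before the arm moved, and I did not touch them. I viewed 10 pictures.

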